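# Feed a lidded foil pan into the crimper with the push stick

### The arm

A 6-joint arm with a two-finger parallel gripper is mounted at the origin on the work surface. World frame = base frame: x ahead of the robot, y to its left, z up, the work surface at z = 0. Lengths are in m, angles in rad, forces in N, time in s.
With the tool pointing down it reaches from about 0.375 to 0.9 m from the base axis. Payload 3.1 kg.
Tool frame: the origin (TCP) lies at the very end of the fingers, on their centre line; the grasp point (between the pads) lies 19 mm behind it (manip.hold_point_z is the distance from the TCP to the grasp point, in m); y points along the fingers, z is the direction in which the jaws open and shut, and the axes are right-handed (so a half turn about y gives the same grasp; the last joint's range is limited). The gripper opens to 85 mm and grips with 20 to 120 N. Pads are 22 mm wide; open, the fingers measure 114 mm over their backs; the gripper's body (76 mm by 85 mm) begins 54 mm behind the grasp point. The pads swing forward as they close: fully open they stand 13 mm farther back than shut.
Start: joints at [0.951, 0.527, 1.433, -0, 1.181, -0.178], TCP at [0.267, 0.565, 0.231] pointing down, gripper open.
Joint ranges: [-3.08, 3.08], [-0.75, 2.2], [0.22, 2.44], [-1.43, 4.57], [0, 2.65], [-2.85, 2.85]. Speed limits (rad/s): [2.79, 2.79, 3.14, 3.14, 3.14, 3.14].

### API

Orientations are given as a unit quaternion [x, y, z, w].
In Python, from station import manip, eyes, workorder gives the robot as it stands. The module is installed in compiled form; this text tells all that it offers.
- The arm moves only by the shell command python3 -m jog 'ROWS' [OPENING] [FORCE]. ROWS is JSON, a list of rows, each a list of 2 entries, a list of its own where there are three numbers: the shift along the tool's x, y, z in cm, then the turn about the tool's y in rad. A call has 1 to 20 rows; each row is the pose to reach, as a shift and turn from the pose commanded when the call began, along the tool's axes at that moment; what a row does not reach only later rows make up. A row lasts 1/12 s, in which the tool goes at most 41.7 mm and 7.16 degrees, less where a joint would pass 70% of its speed; a pose out of reach is approached as far as the arm can. A call with a gripper value outside its range is refused whole. OPENING is the finger opening in cm, from 0 to 8.54, set as the call begins (- or left out, the last holds). The fingers move at their own pace and stop on an object; FORCE is the grip in N (left out, the last holds). Time passes only in rows, so rows that repeat a pose let the fingers close. It gives the time, the measured TCP pose, the force and the opening at its end, in the units of the state.
- manip.sense(): the state, without advancing time (a new reading comes with each control period).
- eyes.snapshot(name): name is "side" or "top" or "wrist"; returns a dict with "frame" (420x560x3 uint8, red, green, blue), "vfov" (degrees; the focal length in pixels is half the picture's height over the tangent of half this angle, whatever the lens; pixels are square), "cx", "cy" (the principal point, pixels), "k1" (the pictures are not rectified: a ray, as slopes to the right and down, at radius r is drawn at 1 + k1 r^2 times it, then the intrinsics apply), "rvec" (rotation vector, rad) and "tvec" (3), from world to camera coordinates, as OpenCV has them. Camera axes: x right, y down, z forward; pixel columns grow to the right and rows downward; lengths in m; the calibration is good to about 2 mm. A picture is of the moment at which its call begins. There is no depth.
- workorder.sign_off(): hands the job in, once; it reports no verdict.
The state is a dict: "t": time; "q": joint angles; "qd": joint speeds; "tau": joint torques, N m; "tcp_pos": TCP position; "tool_rot": TCP orientation; "force": force on the tool from outside, world axes, zero at the start; "ft_torque": the same for the moment, N m; "finger_gap": opening from 0.0 (shut) to 1.0 (fully open).
Only numpy, scipy, OpenCV 4.12 (cv2) and the standard library are available. Lean on these libraries where they do the work, as an engineer would, in place of code of your own. Each camera call takes 0.05 s, during which the arm holds its last target. There are 200 camera calls.

### The job

Stand the loose lidded foil pan upright at the open mouth of the crimper's feed lane, long side along the lane, and let go of it. Then take the wooden push stick and with its tip feed the pan gently down the lane under the hood, past the sprung catch and against the sprung buffer, until the catch has snapped shut behind it and holds it there; do not ram it against the end of the buffer. Draw the stick out, lay it on the table off the crimper and let go; leave the other things where they are.

Things in the scene. Friction and masses are not known exactly. Their poses are not given: they have to be found in the camera images.
- pan: the only loose single foil pan with a white card lid, a stiff block 76 mm long (its x), 60 mm wide (its y) and 32 mm high (its z, up), 0.11 to 0.23 kg; origin at the centre of its underside. It stands on the table to the robot's right. Either end may go first.
- stick: pale wooden push stick lying flat on the table: a bar 240 mm long (its x), 20 mm wide and 18 mm high, on which a wooden grip block 40 mm long, 24 mm wide stands, its top 62 mm above the bar's underside. Origin: on the bar's underside below the centre of the grip block; the bar runs from 40 mm behind the origin to 200 mm ahead of it (+x, the pushing end). z up. About 0.14 kg.
- stick_tip (a point): centre of the stick's flat pushing end, 200 mm ahead of the stick's origin and 9 mm above its underside
- feeder: the crimper, fixed to the table: aluminium deck, two upright guide rails under a steel hood, white crimping head at the far end. Origin on the table surface, on the lane's centre line, where the straight rails begin; x = feed direction (into the machine), y to its left, z up. Deck: x from -140 to 280 mm, 130 mm wide, top 12 mm above the table, open before x = -35 mm
- lane_mouth (a point): mouth of the lane, on the deck's top (feeder x = 0, z = 12 mm). From here on the rails' inner faces are 64 mm apart; rails 42 mm high above the deck. They flare over the 35 mm before this point to about 95 mm apart. Pushing the stick on the pan with more than 22 N damages it
- hood_edge (a point): middle of the hood's front edge, on its top, 58 mm above the table, 30 mm into the lane. Hood underside 54 mm above the table, a 16 mm slot along its middle. Catch and buffer sit under it on a plate that is set anywhere within 40 mm along the lane and not measured: the catch's holding face lies somewhere from feeder x = 70 to 110 mm, the relaxed buffer's face 71.5 mm beyond it
- catch (a joint): how far the catch, a ramped bolt coming 10 mm out of the left rail (feeder +y), is pushed aside, m: 0 = shut across the lane, about 0.005 to 0.010 = held aside by the passing pan. Spring 2 N at 0 plus 250 N/m; sliding the pan and pushing the catch aside takes 1 to 6 N. The stick's bar passes beside it
- buffer (a joint): how far the sprung buffer is pressed in, m: 0 = relaxed, 0.012 = solid end. Spring 1.6 N at 0 plus 800 N/m. The catch can snap shut behind the pan when the pan is about 5 mm in (5.5 N plus up to 3 N of drag); at the solid end the spring gives 11.2 N. With the pan held by the catch it stays at about 0.0045
- panstack: nest of empty foil pans, 84 x 66 mm, 54 mm high; bystander, origin at the centre of its underside
- lids: block of brown card lids, 75 x 60 x 28 mm; bystander, origin at the centre of its underside
- tub: grey plastic bowl, 100 mm across, 70 mm high; bystander, origin at the centre of its underside

How it is judged:
On the way, in this order (a step that is already met when the one before it is completed fails the run):
1. the pan stands upright on the deck at the mouth of the lane, lined up with it and let go (x of pan in the frame of feeder between -0.12 and 0.03 m and y of pan in the frame of feeder between -0.02 and 0.02 m and z of pan in the frame of feeder between 0.008 and 0.016 m and angle between pan's own z axis and vertical below 0.08 rad and angle between the x axis of pan and the x axis of feeder, either way round below 0.35 rad and contact force between the fingers and pan below 0.1 N), for 0.2 s.
2. the stick, not the fingers, pushes the pan past the catch (value of joint catch above 0.004 m and contact force between stick and pan above 0.5 N and contact force between each of the arm, the fingers and pan below 0.1 N), for 0.1 s.
3. the catch has snapped shut behind the pan, which is pressed against the buffer (value of joint buffer above 0.0025 m and value of joint catch below 0.002 m), for 0.1 s.
At the end, for the whole second after the job is handed in: The pan stands in the lane under the hood, held by the catch: the catch is shut behind it (less than 2 mm pushed aside) and the buffer is still pressed in by more than 2.5 mm; the stick lies level on the table (underside less than 20 mm up), touching neither the crimper nor the pan; all at rest (all of step 3 and x of pan in the frame of feeder between 0.09 and 0.18 m and y of pan in the frame of feeder between -0.006 and 0.006 m and z of pan in the frame of feeder between 0.008 and 0.016 m and linear speed of each of pan, stick below 0.01 m/s and height (world z) of stick_tip below 0.03 m and angle between stick's own x axis and vertical above 1.47 rad and height (world z) of stick below 0.02 m and contact force between stick and feeder below 0.1 N and contact force between stick and pan below 0.1 N).
It fails at once if the stick is pushed against the pan with more than 22 N (contact force between stick and pan above 22 N).
It fails at once if the nest of pans is moved by more than 30 mm (distance of panstack from where it was at the start of the episode above 0.03 m).
It fails at once if the block of lids is moved by more than 30 mm (distance of lids from where it was at the start of the episode above 0.03 m).
It fails at once if the bowl is moved by more than 30 mm (distance of tub from where it was at the start of the episode above 0.03 m).
It also fails if it takes over 61 s, if anything falls off the work surface, if the arm or the gripper's body presses on something with over 40 N, if the wrist force passes 120 N, or if a joint passes its speed limit or range.

## Working session

There is one attempt and no reset: what is moved stays moved. The work goes in short steps, Python scripts to look and compute and a shell command to move; the robot and the scene stay as the last step left them, time stands still between calls to the robot, and variables do not carry over. Pictures are saved under pics/ and viewed, about 8 in all and at most 12, crops included, and the job is handed in when it is done.

```bash
mkdir -p pics; cat > h.py <<'E'
import numpy as np, cv2
from station import manip, eyes, workorder
def snap(name, fn=None):
    s=eyes.snapshot(name)
    if fn: cv2.imwrite('pics/'+fn, s["frame"][:,:,::-1])
    return s
def cam(s):
    f=s["frame"].shape[0]/2/np.tan(np.radians(s["vfov"])/2)
    K=np.array([[f,0,s["cx"]],[0,f,s["cy"]],[0,0,1.]]); d=np.array([s["k1"],0,0,0,0.])
    return K,d,np.array(s["rvec"],float),np.array(s["tvec"],float)
def px2w(s,pts,z):
    K,d,r,t=cam(s); R=cv2.Rodrigues(r)[0]
    u=cv2.undistortPoints(np.array(pts,float).reshape(-1,1,2),K,d,None,None).reshape(-1,2)
    c=-R.T@t; D=np.c_[u,np.ones(len(u))]@R
    return c+D*((z-c[2])/D[:,2])[:,None]
def w2px(s,P):
    K,d,r,t=cam(s); return cv2.projectPoints(np.array(P,float).reshape(-1,3),r,t,K,d)[0].reshape(-1,2)
E
python3 - <<'E'
from h import *
st=manip.sense(); print(st); print(manip.hold_point_z)
for n in("top","side"):
    s=snap(n,n+"0.png"); print(n,s["vfov"],s["rvec"],s["tvec"])
a=cv2.imread('pics/top0.png');b=cv2.imread('pics/side0.png')
E
```

```text
{'t': 0.0, 'q': array([ 9.50472461e-01,  5.28482294e-01,  1.43389331e+00,  3.15925673e-05,
        1.18140674e+00, -1.78458379e-01]), 'qd': array([-0.00034412, -0.00046432,  0.00044438,  0.00091771,  0.00016016,
        0.00085366]), 'tau': array([ 7.45628568e-04, -4.42351127e+01, -1.78028208e+01, -3.00600695e-04,
        8.35513521e-03, -1.08662280e-05]), 'tcp_pos': array([0.26678765, 0.56441063, 0.23032658]), 'tool_rot': array([ 0.69062735, -0.15526985,  0.15464873, -0.6892089 ]), 'force': array([ 0.14835414, -0.39033982, -0.28687447]), 'ft_torque': array([0.07077058, 0.04335094, 0.02644453]), 'finger_gap': 0.9965259476652665}
0.0187
top 43.766616785997435 [ 2.10340856 -2.15028399  0.13695072] [-0.00456212  0.60980246  1.28471433]
side 57.25282907329837 [ 0.4683173  -2.6886931   1.23136879] [0.53593619 0.20149384 0.57740677]
```

View pics/top0.png

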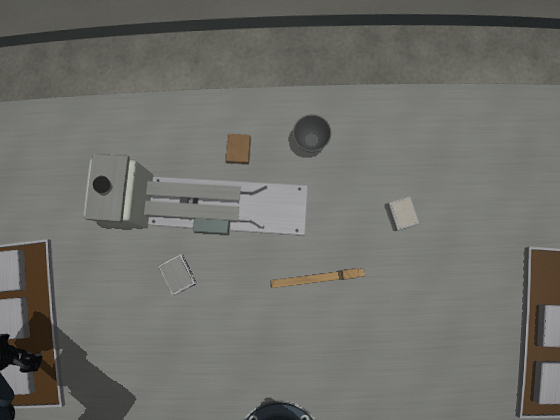

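View pics/side0.png

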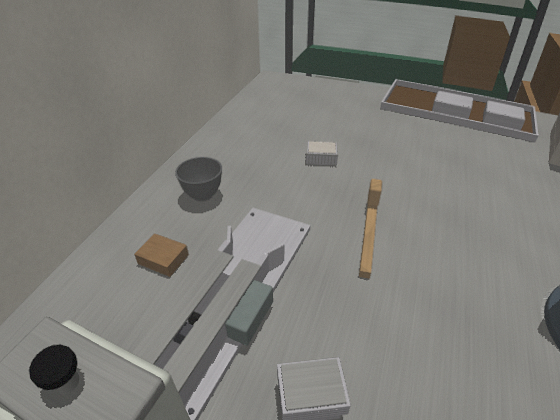

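The top view shows the feeder (about 85–307, 155–235) feeding to the left, which is world +y. The pan is at (403,213). The stick is at (318,278), with its grip at the right end and its tip at (271,284). The bystanders are clear of all of these. I'll zoom in on the top view for accurate pixels.

```bash
python3 - <<'E'
import cv2
a=cv2.imread('pics/top0.png')[170:300,140:420]
a=cv2.resize(a,None,fx=2.85,fy=2.85,interpolation=cv2.INTER_CUBIC)
a=cv2.convertScaleAbs(a,alpha=1.3,beta=-30)
cv2.imwrite('pics/zoom0.png',a)
E
```

```text
(no output)
```

View pics/zoom0.png

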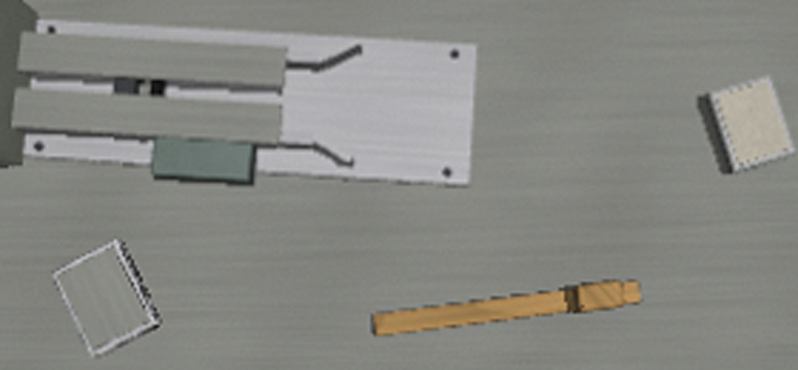

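```bash
cat > m.py <<'E'
from h import *
s=snap("top")
Z=lambda p:[(140+ (x+.5)/2.85-.5,170+(y+.5)/2.85-.5) for x,y in p]
# feeder: deck front corners + rear-edge points, z=12mm
w=px2w(s,Z([(476,44),(469,185),(38,19),(23,157)]),.012); print("deck",w.round(4))
f=(w[2]-w[0]+w[3]-w[1]); f[2]=0; f/=np.linalg.norm(f); l=np.array([-f[1],f[0],0])
mid=(w[0]+w[1])/2; print("width",(w[1]-w[0])@l,(w[3]-w[2])@l, "front skew",(w[1]-w[0])@f)
O=mid+.14*f; O[2]=0; print("feeder O",O.round(4),"yaw deg",np.degrees(np.arctan2(f[1],f[0])))
for p,z in([(287,48),.058],[(280,142),.058],[(318,68),.054],[(316,147),.054]):
    v=px2w(s,Z([p]),z)[0]-O; print("chk",p,(v@f).round(4),(v@l).round(4))
hsv=cv2.cvtColor(s["frame"],cv2.COLOR_RGB2HSV)
fr=s["frame"].astype(int)
def rect(mask,z,name):
    n,L,S,C=cv2.connectedComponentsWithStats(mask.astype(np.uint8))
    k=1+np.argmax(S[1:,4]); ys,xs=np.where(L==k)
    c=max(cv2.findContours((L==k).astype(np.uint8),cv2.RETR_EXTERNAL,cv2.CHAIN_APPROX_NONE)[0],key=len).reshape(-1,2)
    r=cv2.minAreaRect((px2w(s,c,z)[:,:2]*1000).astype(np.float32)); print(name,S[k,4],r); return r
m=np.zeros(fr.shape[:2],bool); m[180:240,375:430]=1
rect(m&(fr.min(2)>140),.032,"pan")
m[:]=0; m[255:300,255:380]=1
rect(m&(fr[...,0]-fr[...,2]>50),.018,"stick")
w=px2w(s,Z([(372,313),(375,335),(640,281),(642,302)]),.018); print("bar",w.round(4))
w=px2w(s,Z([(577,286),(580,313),(620,281),(624,306)]),.062); print("grip",w.round(4))
w=px2w(s,Z([(697,95),(708,96),(772,77),(795,150),(733,172),(725,172)]),.032); print("pan c",w.round(4))
m[:]=0; m[180:240,375:430]=1; print(fr[213,385:425].tolist())
E
python3 m.py
```

```text
deck [[ 0.6639 -0.0863  0.012 ]
 [ 0.5336 -0.0763  0.012 ]
 [ 0.699   0.3252  0.012 ]
 [ 0.5682  0.337   0.012 ]]
width 0.13073888797321445 0.1313612671720697 front skew -0.0010894557423370733
feeder O [0.6105 0.0582 0.    ] yaw deg 85.17057621805594
chk (287, 48) 0.0294 -0.0428
chk (280, 142) 0.0291 0.0421
chk (318, 68) 0.0006 -0.027
chk (316, 147) -0.0028 0.0441
pan 582 ((582.2455444335938, -334.39984130859375), (73.65167999267578, 56.032894134521484), 15.571881294250488)
stick 467 ((418.12603759765625, -74.79059600830078), (18.121763229370117, 170.5689239501953), 5.957102298736572)
bar [[ 0.4195  0.0137  0.018 ]
 [ 0.3998  0.0113  0.018 ]
 [ 0.4424 -0.2279  0.018 ]
 [ 0.4236 -0.229   0.018 ]]
grip [[ 0.4382 -0.1671  0.062 ]
 [ 0.4148 -0.1689  0.062 ]
 [ 0.4416 -0.2047  0.062 ]
 [ 0.4198 -0.2074  0.062 ]]
pan c [[ 0.6082 -0.2849  0.032 ]
 [ 0.6071 -0.2949  0.032 ]
 [ 0.6231 -0.3547  0.032 ]
 [ 0.5557 -0.372   0.032 ]
 [ 0.5373 -0.3142  0.032 ]
 [ 0.5375 -0.3069  0.032 ]]
[[128, 130, 125], [118, 119, 116], [93, 92, 90], [76, 77, 73], [75, 76, 74], [65, 66, 65], [74, 75, 73], [123, 123, 120], [160, 161, 162], [149, 146, 143], [159, 155, 144], [162, 157, 147], [161, 157, 146], [161, 157, 146], [159, 156, 145], [161, 157, 147], [162, 158, 148], [166, 161, 150], [165, 160, 150], [163, 159, 149], [164, 160, 149], [160, 156, 147], [162, 157, 147], [160, 156, 145], [160, 157, 147], [162, 157, 146], [162, 158, 148], [161, 156, 146], [164, 161, 150], [161, 159, 155], [149, 149, 149], [129, 130, 125], [126, 127, 124], [126, 127, 122], [127, 128, 123], [126, 128, 123], [127, 128, 124], [128, 128, 125], [127, 128, 123], [126, 128, 123]]
```

```bash
cat > g.py <<'E'
from h import *
from scipy.spatial.transform import Rotation as Rn
def goal(p,yaw):  # tcp target, jaw-line yaw deg (mod 180)
    st=manip.sense(); R=Rn.from_quat(st["tool_rot"]).as_matrix()
    d=R.T@(np.array(p)-st["tcp_pos"])*100
    cur=np.degrees(np.arctan2(R[1,2],R[0,2]))
    dw=(yaw-cur+90)%180-90
    sg=np.sign(R[2,1])  # tool y up(+) / down(-)
    print("tcp",st["tcp_pos"].round(4),"jaw yaw",cur.round(2),"y axis",R[:,1].round(3),"q",st["q"].round(3))
    print("shift cm",d.round(2),"turn rad",round(np.radians(dw)*sg,4),"(alt",round((np.radians(dw)-np.sign(dw)*np.pi)*sg,3),") t",st["t"],"F",st["force"].round(2),"gap",st["finger_gap"])
E
cat > k.py <<'E'
import numpy as np
O=np.array([.6105,.0582]); a=np.radians(85.17); f=np.array([np.cos(a),np.sin(a)]); l=np.array([-f[1],f[0]])
E
python3 -c "
from g import *
goal([.5822,-.3344,.20],15.6+90)"
```

```text
tcp [0.2668 0.5646 0.2306] jaw yaw 64.69 y axis [-0.001 -0.001 -1.   ] q [ 0.951  0.528  1.434  0.     1.181 -0.178]
shift cm [ 66.94   3.15 -67.78] turn rad -0.714 (alt 2.428 ) t 0.15 F [ 0.61  0.97 -0.2 ] gap 1.0027508941970962
```

```bash
python3 -m jog '[[[66.9,3,-67.8],2.428],[[66.9,3,-67.8],2.428],[[66.9,3,-67.8],2.428],[[66.9,3,-67.8],2.428],[[66.9,3,-67.8],2.428],[[66.9,3,-67.8],2.428],[[66.9,3,-67.8],2.428],[[66.9,3,-67.8],2.428],[[66.9,3,-67.8],2.428],[[66.9,3,-67.8],2.428],[[66.9,3,-67.8],2.428],[[66.9,3,-67.8],2.428],[[66.9,3,-67.8],2.428],[[66.9,3,-67.8],2.428],[[66.9,3,-67.8],2.428],[[66.9,3,-67.8],2.428],[[66.9,3,-67.8],2.428],[[66.9,3,-67.8],2.428],[[66.9,3,-67.8],2.428],[[66.9,3,-67.8],2.428]]' 8.5 40
python3 -c "
from g import *
goal([.5822,-.3344,.20],15.6+90)"
```

```text
t: 1.82
tcp_pos: [0.5426, -0.2232, 0.2047]
tool_rot: [-0.094, 0.701, -0.701, 0.094]
force: [-0.0, 0.5, 0.3]
finger_gap: 1.0
tcp [ 0.5426 -0.2232  0.2047] jaw yaw -74.75 y axis [-0.001  0.001 -1.   ] q [-0.581  0.508  1.558  0.     1.076  0.724]
shift cm [-0.9   0.47 11.78] turn rad -0.0061 (alt 3.135 ) t 1.8167 F [-0.01  0.48  0.27] gap 1.000214621122983
```

```bash
python3 -m jog '[[[-0.9,0.4,11.7],0],[[-0.9,0.4,11.7],0],[[-0.9,0.4,11.7],0],[[-0.9,0.4,11.7],0],[[-0.9,0.4,11.7],0],[[-0.9,0.4,11.7],0]]'
python3 -c "
from g import *
goal([.5822,-.3344,.06],15.6+90)
s=snap('wrist','w1.png')
print(w2px(s,[[.5822,-.3344,.032]]))
"
```

```text
t: 2.32
tcp_pos: [0.5818, -0.3306, 0.2002]
tool_rot: [-0.096, 0.701, -0.7, 0.095]
force: [-0.3, 0.4, -0.2]
finger_gap: 0.993
tcp [ 0.5818 -0.3306  0.2002] jaw yaw -74.45 y axis [-0.002  0.002 -1.   ] q [-0.684  0.622  1.342  0.     1.181  0.616]
shift cm [ 0.05 14.02  0.42] turn rad -0.0008 (alt 3.141 ) t 2.3167 F [-0.3   0.41 -0.19] gap 0.9929888210608353
[[280.00087441 186.5064096 ]]
```

View pics/w1.png

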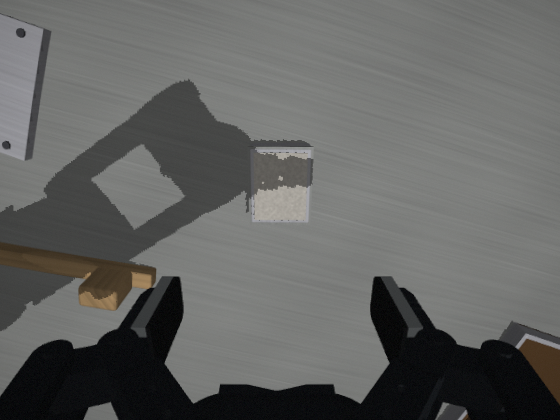

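```bash
python3 -c "
from g import *
s=snap('wrist'); st=manip.sense(); R=Rn.from_quat(st['tool_rot']).as_matrix()
for dy in (-.03,-.02,-.013,-.005,0):
  print(dy,w2px(s,[st['tcp_pos']+R@np.array([x,dy,z]) for z in(-.0425,.0425) for x in(-.011,.011)]).round(0).tolist())
goal([.5822,-.3344,.010],15.6+90)
"
```

```text
-0.03 [[165.0, 292.0], [172.0, 337.0], [383.0, 292.0], [377.0, 337.0]]
-0.02 [[173.0, 278.0], [178.0, 322.0], [376.0, 278.0], [371.0, 322.0]]
-0.013 [[177.0, 270.0], [182.0, 312.0], [372.0, 270.0], [367.0, 312.0]]
-0.005 [[182.0, 261.0], [186.0, 302.0], [367.0, 261.0], [363.0, 302.0]]
0 [[185.0, 256.0], [189.0, 296.0], [364.0, 256.0], [360.0, 296.0]]
tcp [ 0.582  -0.3296  0.2008] jaw yaw -74.36 y axis [-0.001  0.001 -1.   ] q [-0.682  0.62   1.343  0.     1.181  0.616]
shift cm [ 0.09 19.08  0.5 ] turn rad 0.0007 (alt -3.141 ) t 2.4167 F [ 0.17  0.85 -0.21] gap 0.9985394715205341
```

```bash
python3 -m jog '[[[0.1,4,0.4],0],[[0.1,8,0.4],0],[[0.1,12,0.4],0],[[0.1,16,0.4],0],[[0.1,18,0.4],0],[[0.1,19,0.4],0],[[0.1,19.6,0.4],0],[[0.1,19.7,0.4],0],[[0.1,19.7,0.4],0],[[0.1,19.7,0.4],0]]' 8.5 40
python3 -c "
from g import *
goal([.5822,-.3344,.003],15.6+90)"
python3 -m jog '[[[0,0,0],0],[[0,0,0],0],[[0,0,0],0],[[0,0,0],0],[[0,0,0],0],[[0,0,0],0],[[0,0,0],0],[[0,0,0],0],[[0,0,0],0],[[0,0,0],0]]' 4 40
python3 -c "
from g import *
goal([.5822,-.3344,.03],15.6+90)"
```

```text
t: 3.25
tcp_pos: [0.5841, -0.3363, 0.0063]
tool_rot: [0.095, -0.7, 0.702, -0.097]
force: [-0.2, -0.5, 0.1]
finger_gap: 0.994
tcp [ 0.5841 -0.3363  0.0063] jaw yaw -74.41 y axis [ 0.003 -0.002 -1.   ] q [-0.688  0.875  1.436  0.     0.827  0.611]
shift cm [ 0.13  0.33 -0.23] turn rad -0.0001 (alt 3.141 ) t 3.25 F [-0.24 -0.46  0.06] gap 0.9938732788986705
t: 4.08
tcp_pos: [0.5834, -0.3359, 0.0057]
tool_rot: [0.095, -0.7, 0.701, -0.096]
force: [0.1, 2.0, 7.3]
finger_gap: 0.691
tcp [ 0.5834 -0.3359  0.0057] jaw yaw -74.43 y axis [ 0.002 -0.001 -1.   ] q [-0.688  0.875  1.436  0.     0.828  0.611]
shift cm [ 0.07 -2.43 -0.18] turn rad -0.0006 (alt 3.141 ) t 4.0833 F [0.09 1.97 7.25] gap 0.6908919967064443
```

```bash
python3 -m jog '[[[0,-2,0],0],[[0,-5,0],0],[[0,-8,0],0],[[0,-10,0],0],[[0,-10,0],0],[[0,-10,0],0]]'
python3 -c "
from g import *; from k import *
goal([*(O-.08*f),.10],85.17+90)"
```

```text
t: 4.58
tcp_pos: [0.5831, -0.3359, 0.105]
tool_rot: [0.095, -0.7, 0.701, -0.096]
force: [-1.3, 1.1, -3.0]
finger_gap: 0.689
tcp [ 0.5831 -0.3359  0.105 ] jaw yaw -74.43 y axis [ 0.002 -0.002 -1.   ] q [-0.688  0.737  1.405 -0.     0.997  0.611]
shift cm [-10.43   0.45 -29.73] turn rad -1.2148 (alt 1.927 ) t 4.5833 F [-1.33  1.06 -3.  ] gap 0.6886765134119881
```

```bash
python3 -m jog '[[[-1,0.2,-3],-0.12],[[-2,0.2,-6],-0.24],[[-3,0.2,-9],-0.36],[[-4,0.3,-12],-0.48],[[-5,0.3,-15],-0.6],[[-6,0.3,-18],-0.72],[[-7,0.3,-21],-0.84],[[-8,0.4,-24],-0.96],[[-9,0.4,-26],-1.08],[[-10,0.4,-28],-1.18],[[-10.4,0.4,-29.7],-1.215],[[-10.4,0.4,-29.7],-1.215],[[-10.4,0.4,-29.7],-1.215],[[-10.4,0.4,-29.7],-1.215]]'
python3 -c "
from g import *; from k import *
goal([*(O-.08*f),.0177],85.17+90)"
```

```text
t: 5.75
tcp_pos: [0.6022, -0.0217, 0.0985]
tool_rot: [-0.479, 0.521, -0.52, 0.478]
force: [0.5, 0.1, -2.1]
finger_gap: 0.693
tcp [ 0.6022 -0.0217  0.0985] jaw yaw -4.83 y axis [-0.003  0.    -1.   ] q [-2.210e-01  6.720e-01  1.596e+00 -1.000e-03  8.760e-01 -1.360e-01]
shift cm [-0.03  8.08  0.17] turn rad -0.0 (alt 3.142 ) t 5.75 F [ 0.5   0.06 -2.15] gap 0.6931811952644901
```

```bash
python3 -m jog '[[[0,3,0.1],0],[[0,5,0.1],0],[[0,6.5,0.1],0],[[0,7.2,0.1],0],[[0,7.6,0.1],0],[[0,7.9,0.1],0],[[0,8.0,0.1],0],[[0,8.0,0.1],0],[[0,8.0,0.1],0]]'
python3 -c "
from g import *; from k import *
goal([*(O-.08*f),.0177],85.17+90)
s=snap('top'); a=s['frame'][170:300,140:420][:,:,::-1]; a=cv2.resize(a,None,fx=2.85,fy=2.85,interpolation=cv2.INTER_CUBIC)
cv2.imwrite('pics/z1.png',a)"
```

```text
t: 6.5
tcp_pos: [0.6048, -0.0218, 0.0209]
tool_rot: [0.478, -0.52, 0.521, -0.479]
force: [0.2, 0.0, -1.6]
finger_gap: 0.692
tcp [ 0.6048 -0.0218  0.0209] jaw yaw -4.82 y axis [ 0.002 -0.    -1.   ] q [-0.22   0.794  1.621 -0.     0.725 -0.136]
shift cm [-0.02  0.32 -0.11] turn rad 0.0002 (alt -3.141 ) t 6.5 F [ 0.24  0.01 -1.64] gap 0.6921952757500137
```

```bash
python3 -m jog '[[[0,0.1,-0.1],0],[[0,0.2,-0.1],0],[[0,0.3,-0.1],0],[[0,0.3,-0.1],0],[[0,0.3,-0.1],0]]'
python3 -m jog '[[[0,0,0],0],[[0,0,0],0],[[0,0,0],0],[[0,0,0],0],[[0,0,0],0],[[0,0,0],0]]' 8.5
python3 -m jog '[[[0,-1,0],0],[[0,-3,0],0],[[0,-7,0],0],[[0,-11,0],0],[[0,-12,0],0],[[0,-12,0],0],[[0,-12,0],0]]'
python3 -c "
from g import *; from k import *
goal([.4292,-.1887,.12],95.5+90)"
```

```text
t: 6.97
tcp_pos: [0.6033, -0.0214, 0.0177]
tool_rot: [0.479, -0.52, 0.521, -0.479]
force: [-1.5, -0.2, 4.1]
finger_gap: 0.693
t: 7.47
tcp_pos: [0.6032, -0.0215, 0.017]
tool_rot: [0.479, -0.521, 0.521, -0.479]
force: [-0.4, 0.8, 0.1]
finger_gap: 0.995
t: 8.05
tcp_pos: [0.6032, -0.0215, 0.1379]
tool_rot: [0.478, -0.52, 0.521, -0.479]
force: [-0.8, 0.1, -0.2]
finger_gap: 1.001
tcp [ 0.6032 -0.0215  0.1379] jaw yaw -4.81 y axis [ 0.001 -0.    -1.   ] q [-0.221  0.615  1.573 -0.     0.952 -0.137]
shift cm [ 18.12   1.77 -15.94] turn rad -0.1799 (alt 2.962 ) t 8.05 F [-0.76  0.12 -0.23] gap 1.000605354239875
```

```bash
python3 -m jog '[[[3,0.3,-2.7],-0.06],[[6,0.6,-5.4],-0.12],[[9,0.9,-8.1],-0.18],[[12,1.2,-10.8],-0.18],[[15,1.5,-13.5],-0.18],[[18.1,1.8,-15.9],-0.18],[[18.1,1.8,-15.9],-0.18],[[18.1,1.8,-15.9],-0.18],[[18.1,1.8,-15.9],-0.18]]' 8.5
python3 -c "
from g import *; from k import *
goal([.4292,-.1887,.024],95.5+90)
s=snap('wrist','w2.png')
d=np.array([np.cos(np.radians(95.5)),np.sin(np.radians(95.5))]); n=np.array([-d[1],d[0]]); o=np.array([.4292,-.1887])
print(w2px(s,[[*(o+x*d+y*n),.062] for x in(-.02,.02) for y in(-.012,.012)]).round(1))
goal([.4292,-.1887,.024],95.5+90)
"
```

```text
t: 8.8
tcp_pos: [0.4288, -0.1881, 0.1179]
tool_rot: [-0.523, 0.477, -0.475, 0.523]
force: [0.8, -0.4, 1.1]
finger_gap: 0.996
tcp [ 0.4288 -0.1881  0.1179] jaw yaw 5.42 y axis [-0.002  0.002 -1.   ] q [-0.653  0.513  1.923  0.     0.709 -0.748]
shift cm [0.09 9.39 0.05] turn rad -0.0013 (alt 3.14 ) t 8.8 F [ 0.81 -0.4   1.11] gap 0.9961005752543685
[[295.2 260.3]
 [258.9 260.3]
 [296.4 202.7]
 [257.7 202.7]]
tcp [ 0.4295 -0.1877  0.1182] jaw yaw 5.52 y axis [-0.002  0.001 -1.   ] q [-0.651  0.512  1.922  0.     0.709 -0.748]
shift cm [ 0.11  9.42 -0.02] turn rad 0.0003 (alt -3.141 ) t 8.85 F [-0.28  0.04 -0.12] gap 0.998744640317342
```

View pics/w2.png

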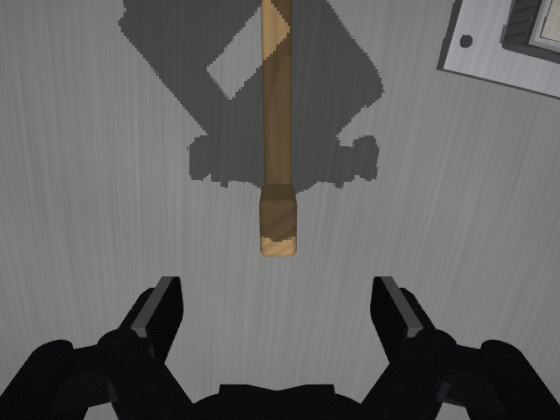

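```bash
python3 -c "
from h import *
s=snap('top'); a=s['frame'][170:300,140:420][:,:,::-1]; a=cv2.resize(a,None,fx=2.85,fy=2.85,interpolation=cv2.INTER_CUBIC)
cv2.imwrite('pics/z1.png',a)
Z=lambda p:[((x+.5)/2.85-.5,(y+.5)/2.85-.5) for x,y in p]
from k import *
print('pan px expected zoom', ((w2px(s,[[*(O+x*f+y*l),.044] for x in(-.118,-.042) for y in(-.03,.03)])-[140,170])*2.85).round())"
```

```text
pan px expected zoom [[450.  73.]
 [446. 140.]
 [365.  69.]
 [361. 135.]]
```

View pics/z1.png

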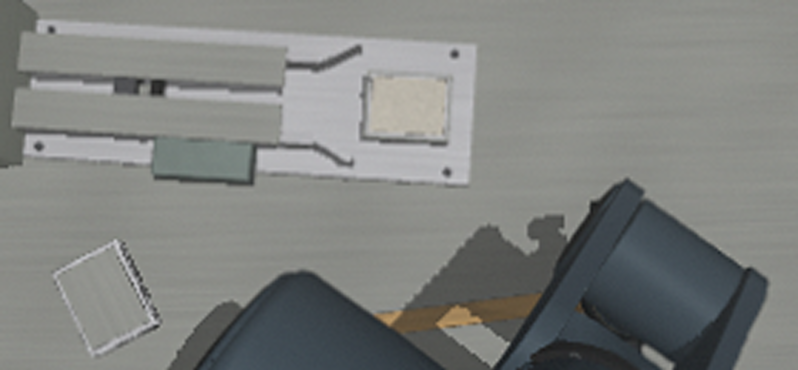

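The pan is let go on the deck, lid at zoom (365–450, 70–142), within about 2 mm of where I aimed. The wrist view shows the stick's grip block at (260–297, 186–255), centred between the fingers. Next I'll grasp the stick.

```bash
python3 -m jog '[[[0.1,3,0],0],[[0.1,6,0],0],[[0.1,8,0],0],[[0.1,9,0],0],[[0.1,9.4,0],0],[[0.1,9.4,0],0],[[0.1,9.4,0],0]]' 8.5 100
python3 -m jog '[[[0,0,0],0],[[0,0,0],0],[[0,0,0],0],[[0,0,0],0],[[0,0,0],0],[[0,0,0],0],[[0,0,0],0],[[0,0,0],0],[[0,0,0],0],[[0,0,0],0]]' 0.5 100
python3 -c "
from g import *; from k import *
goal([*(O-.325*f),.1],85.17+90)"
```

```text
t: 9.48
tcp_pos: [0.4304, -0.1893, 0.0255]
tool_rot: [-0.524, 0.475, -0.475, 0.524]
force: [-0.6, -0.7, -0.1]
finger_gap: 0.995
t: 10.32
tcp_pos: [0.4299, -0.1898, 0.0257]
tool_rot: [-0.523, 0.475, -0.476, 0.523]
force: [0.1, -0.2, 5.7]
finger_gap: 0.271
tcp [ 0.4299 -0.1898  0.0257] jaw yaw 5.5 y axis [ 0.001 -0.001 -1.   ] q [-0.654  0.702  1.967 -0.     0.471 -0.75 ]
shift cm [ 9.02 -7.41 14.53] turn rad 0.1804 (alt -2.961 ) t 10.3167 F [ 0.07 -0.17  5.73] gap 0.27093414024078977
```

```bash
python3 -m jog '[[[0,-2,0],0],[[0,-4,0],0],[[0,-6,0],0],[[0,-7,0],0],[[0,-7,0],0],[[0,-7,0],0]]'
python3 -c "
from g import *; from k import *
goal([*(O-.35*f),.0457],85.17+90)"
```

```text
t: 10.82
tcp_pos: [0.4297, -0.1897, 0.0954]
tool_rot: [-0.523, 0.475, -0.476, 0.523]
force: [-0.5, 0.1, -1.1]
finger_gap: 0.266
tcp [ 0.4297 -0.1897  0.0954] jaw yaw 5.49 y axis [ 0.001 -0.001 -1.   ] q [-0.654  0.557  1.937 -0.     0.646 -0.75 ]
shift cm [11.49  4.99 14.09] turn rad 0.1802 (alt -2.961 ) t 10.8167 F [-0.55  0.14 -1.15] gap 0.2660209506447328
```

```bash
python3 -m jog '[[[3,0,3],0.05],[[6,0,6],0.1],[[9,0,9],0.15],[[11.5,0,12],0.18],[[11.5,0,14.1],0.18],[[11.5,0,14.1],0.18],[[11.5,2,14.1],0.18],[[11.5,4,14.1],0.18],[[11.5,5,14.1],0.18],[[11.5,5,14.1],0.18],[[11.5,5,14.1],0.18]]'
python3 -c "
from g import *; from k import *
goal([*(O-.35*f),.0457],85.17+90)
s=snap('wrist','w3.png')
goal([*(O-.325*f),.0457],85.17+90)
print('tip exp',w2px(s,[[*(O-.15*f+y*l),.038] for y in(-.01,.01)]).round(1))
print('pan exp',w2px(s,[[*(O+x*f+y*l),.044] for x in(-.118,-.042) for y in(-.03,.03)]).round(1))
print('deck exp',w2px(s,[[*(O-.14*f+y*l),.012] for y in(-.065,.065)]).round(1))
"
```

```text
t: 11.73
tcp_pos: [0.5797, -0.2896, 0.0436]
tool_rot: [-0.479, 0.522, -0.519, 0.478]
force: [-0.6, 0.1, -0.7]
finger_gap: 0.266
tcp [ 0.5797 -0.2896  0.0436] jaw yaw -4.81 y axis [-0.003  0.002 -1.   ] q [-0.635  0.798  1.495 -0.     0.853 -0.551]
shift cm [ 0.09 -0.21  0.14] turn rad 0.0004 (alt -3.141 ) t 11.7333 F [-0.64  0.15 -0.72] gap 0.26630353113458505
tcp [ 0.5806 -0.2903  0.0448] jaw yaw -4.81 y axis [-0.001  0.001 -1.   ] q [-0.635  0.796  1.494 -0.     0.853 -0.551]
shift cm [-2.48 -0.09  0.04] turn rad 0.0003 (alt -3.141 ) t 11.7833 F [-0.85 -0.06 -1.2 ] gap 0.2767296319957305
tip exp [[ 309.1 -235.4]
 [ 252.7 -235.6]]
pan exp [[ 365.2 -313.1]
 [ 196.5 -314.2]
 [ 272.6  240.2]
 [ 279.1  233.6]]
deck exp [[ 433.1 -203.3]
 [ 127.3 -204. ]]
```

View pics/w3.png

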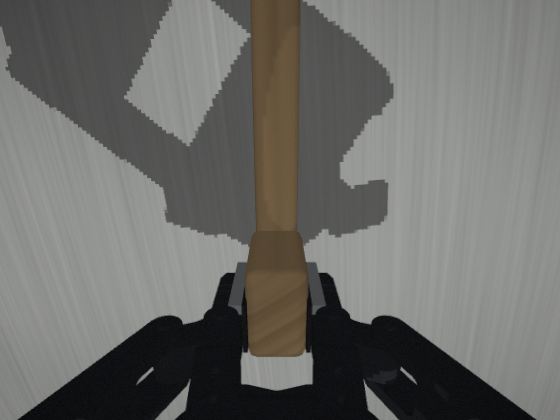

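The stick is held straight by its grip block: block at cols 246–307, bar centred at col 276–278. I'll check the tip numerically in the top view.

```bash
cat > tip.py <<'E'
from g import *; from k import *
def report(ztop=.038):
    s=snap('top'); fr=s['frame'].astype(int); F=lambda w:np.c_[(w[:,:2]-O)@f,(w[:,:2]-O)@l]
    m=(fr[...,0]-fr[...,2]>45); m[:,:250]=0; m[:160]=0; m[300:]=0; m[:,390:]=0
    ys,xs=np.where(m)
    if len(xs):
        w=F(px2w(s,np.c_[xs,ys],ztop))
        for a in np.arange(-.4,.1,.02):
            q=w[(w[:,0]>=a)&(w[:,0]<a+.02)]
            if len(q)>8: print("bar x %.2f mid y %.4f w %.4f"%(a+.01,(q[:,1].min()+q[:,1].max())/2,np.ptp(q[:,1])))
        print("tip x",np.sort(w[:,0])[-5:].round(4))
    m=(fr[...,0]-fr[...,2]>8)&(fr[...,0]-fr[...,2]<30)&(fr.min(2)>120); m[:170]=0;m[245:]=0;m[:,235:330]&=True;m[:,:235]=0;m[:,330:]=0
    n,L,S,C=cv2.connectedComponentsWithStats(m.astype(np.uint8))
    if n>1:
        k=1+np.argmax(S[1:,4]); ys,xs=np.where(L==k); w=F(px2w(s,np.c_[xs,ys],.044))
        print("lid n",len(xs),"x",w[:,0].min().round(4),w[:,0].max().round(4),"y",w[:,1].min().round(4),w[:,1].max().round(4), 'rect',cv2.minAreaRect((w*1000).astype(np.float32)))
    st=manip.sense(); v=st['tcp_pos'][:2]-O; print("tcp fx %.4f fy %.4f"%(v@f,v@l),st['tcp_pos'].round(4),"F along",(st['force'][:2]@f).round(2),"t",st['t'])
report()
E
python3 tip.py
```

```text
tip x [-0.2947 -0.2792 -0.2766]
lid n 221 x -0.0934 -0.048 y -0.0245 0.0238 rect ((-71.60658264160156, -0.7686138153076172), (46.02985382080078, 46.54603576660156), 3.4069366455078125)
tcp fx -0.3501 fy -0.0002 [ 0.5812 -0.2907  0.0456] F along 0.3 t 11.8333
```

```bash
python3 -c "
from h import *
s=snap('top'); a=s['frame'][160:290,220:420][:,:,::-1]; a=cv2.resize(a,None,fx=4,fy=4,interpolation=cv2.INTER_CUBIC)
cv2.imwrite('pics/z2.png',a)"
```

```text
(no output)
```

View pics/z2.png

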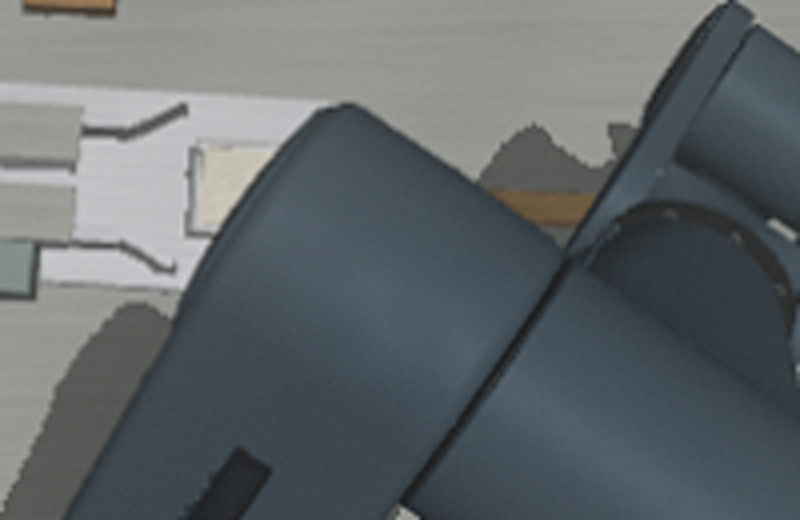

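```bash
python3 -c "
from g import *; from k import *
s=snap('top')
w=px2w(s,[(220+x/4,160+y/4) for x,y in((510,189),(600,192),(545,224))],.038); print(np.c_[(w[:,:2]-O)@f,(w[:,:2]-O)@l].round(4))
s=snap('wrist'); fr=s['frame'].astype(int); m=(fr[...,0]-fr[...,2]>20)
for r in(5,60,120,180):
  x=np.where(m[r])[0]; w=px2w(s,[(x.min(),r),(x.max(),r)],.038); print(r,x.min(),x.max(),((w[:,:2]-O)@f).round(4),((w[:,:2]-O)@l).round(4))
"
python3 -m jog '[[[-0.5,0,0],0],[[-1.0,0,0],0],[[-1.5,0,0],0],[[-1.8,0,0],0],[[-2.1,0,0],0],[[-2.4,0,0],0],[[-2.7,0,0],0],[[-3.0,0,0],0],[[-3.3,0,0],0],[[-3.6,0,0],0],[[-3.9,0,0],0],[[-4.2,0,0],0],[[-4.5,0,0],0]]'
python3 tip.py
```

```text
[[-0.2469 -0.0089]
 [-0.3048 -0.0104]
 [-0.2703  0.0123]]
5 251 299 [-0.2324 -0.2324] [ 0.0096 -0.0096]
60 252 298 [-0.2532 -0.2531] [ 0.0095 -0.0096]
120 253 298 [-0.2776 -0.2776] [ 0.0096 -0.0101]
180 255 297 [-0.3046 -0.3046] [ 0.0092 -0.0102]
t: 13.07
tcp_pos: [0.5848, -0.2454, 0.0451]
tool_rot: [0.479, -0.521, 0.521, -0.479]
force: [0.4, -1.2, -1.9]
finger_gap: 0.27
bar x -0.17 mid y -0.0052 w 0.0055
tip x [-0.1714 -0.1712 -0.1688 -0.1687 -0.1661]
lid n 4 x -0.1709 -0.1633 y -0.0093 -0.0088 rect ((-167.09075927734375, -9.03994369506836), (7.655311107635498, 2.712011564653949e-06), 3.4332947731018066)
tcp fx -0.3039 fy 0.0002 [ 0.5847 -0.2447  0.045 ] F along -0.74 t 13.1167
```

```bash
python3 -m jog '[[[-0.3,0,0],0],[[-0.6,0,0],0],[[-0.9,0,0],0],[[-1.2,0,0],0],[[-1.5,0,0],0],[[-1.8,0,0],0],[[-2.1,0,0],0],[[-2.4,0,0],0],[[-2.7,0,0],0],[[-3.0,0,0],0],[[-3.3,0,0],0],[[-3.6,0,0],0],[[-3.9,0,0],0],[[-4.2,0,0],0]]'
python3 -m jog '[[[-0.2,0,0],0],[[-0.4,0,0],0],[[-0.6,0,0],0],[[-0.8,0,0],0],[[-1.0,0,0],0],[[-1.2,0,0],0],[[-1.4,0,0],0],[[-1.6,0,0],0],[[-1.8,0,0],0],[[-2.0,0,0],0],[[-2.2,0,0],0],[[-2.4,0,0],0],[[-2.6,0,0],0],[[-2.8,0,0],0],[[-3.0,0,0],0]]'
python3 tip.py; python3 -c "
from h import *
s=snap('top'); a=s['frame'][160:290,130:330][:,:,::-1]; a=cv2.resize(a,None,fx=4,fy=4,interpolation=cv2.INTER_CUBIC)
cv2.imwrite('pics/z3.png',a)"
```

```text
t: 14.28
tcp_pos: [0.5884, -0.2035, 0.0451]
tool_rot: [0.479, -0.521, 0.521, -0.479]
force: [1.2, 0.3, -1.4]
finger_gap: 0.266
t: 15.53
tcp_pos: [0.5909, -0.1737, 0.0451]
tool_rot: [0.479, -0.521, 0.521, -0.479]
force: [0.5, -1.4, -1.4]
finger_gap: 0.267
bar x -0.11 mid y 0.0015 w 0.0161
bar x -0.09 mid y 0.0014 w 0.0186
bar x -0.07 mid y 0.0019 w 0.0184
bar x -0.05 mid y -0.0008 w 0.0105
tip x [-0.0429 -0.0405 -0.0403 -0.0377 -0.0352]
lid n 50 x -0.0244 0.0121 y -0.0237 -0.0106 rect ((-6.32524299621582, -16.30036163330078), (36.1334342956543, 12.999462127685547), 3.389388084411621)
tcp fx -0.2323 fy 0.0001 [ 0.5908 -0.1732  0.0451] F along -0.48 t 15.5833
```

View pics/z3.png

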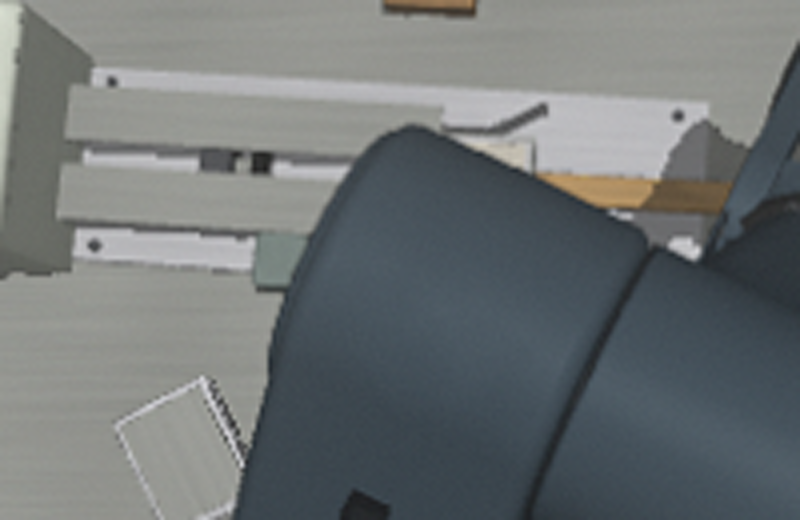

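The lid's rear edge is at zoom (535,160) and the stick is behind it, central. In the hood slot there is a dark block at 200–238 and a black one at 250–272, probably the buffer. I'll work out their positions along the lane.

```bash
python3 -c "
from g import *; from k import *
s=snap('top')
for (x,y) in((272,163),(250,162),(238,161),(535,158)):
  for z in(.02,.03,.044): w=px2w(s,[(130+x/4,160+y/4)],z)[0][:2]-O; print(x,z,(w@f).round(4),(w@l).round(4))
"
python3 -m jog '[[[-0.3,0,0],0],[[-0.6,0,0],0],[[-0.9,0,0],0],[[-1.2,0,0],0],[[-1.5,0,0],0],[[-1.8,0,0],0],[[-2.1,0,0],0],[[-2.4,0,0],0],[[-2.7,0,0],0],[[-3.0,0,0],0],[[-3.2,0,0],0],[[-3.4,0,0],0],[[-3.6,0,0],0],[[-3.8,0,0],0],[[-4.0,0,0],0]]'
python3 -m jog '[[[-0.2,0,0],0],[[-0.4,0,0],0],[[-0.6,0,0],0],[[-0.8,0,0],0],[[-1.0,0,0],0],[[-1.2,0,0],0],[[-1.4,0,0],0]]'
python3 tip.py
```

```text
272 0.02 0.1429 -0.0055
272 0.03 0.1409 -0.004
272 0.044 0.1381 -0.0018
250 0.02 0.1576 -0.0053
250 0.03 0.1555 -0.0038
250 0.044 0.1525 -0.0016
238 0.02 0.1657 -0.0055
238 0.03 0.1635 -0.0039
238 0.044 0.1605 -0.0018
535 0.02 -0.0298 -0.0191
535 0.03 -0.0305 -0.0175
535 0.044 -0.0316 -0.0152
t: 16.93
tcp_pos: [0.5944, -0.1338, 0.0451]
tool_rot: [0.478, -0.521, 0.521, -0.479]
force: [1.6, -2.8, -0.3]
finger_gap: 0.264
t: 17.52
tcp_pos: [0.5954, -0.1198, 0.0451]
tool_rot: [-0.479, 0.521, -0.521, 0.479]
force: [1.6, -2.3, -2.3]
finger_gap: 0.268
bar x -0.05 mid y 0.0013 w 0.0184
bar x -0.03 mid y 0.0018 w 0.0185
bar x -0.01 mid y 0.0012 w 0.0185
bar x 0.01 mid y 0.0015 w 0.0183
tip x [0.0031 0.0032 0.0034 0.0036 0.0038]
lid n 37 x 0.0301 0.0422 y -0.0101 0.0132 rect ((36.15764236450195, 1.8451976776123047), (10.327929496765137, 23.546010971069336), 4.4230875968933105)
tcp fx -0.1783 fy 0.0003 [ 0.5952 -0.1194  0.045 ] F along -1.99 t 17.5667
```

```bash
python3 -m jog '[[[-0.2,0,0],0],[[-0.4,0,0],0],[[-0.6,0,0],0],[[-0.8,0,0],0],[[-1.0,0,0],0],[[-1.2,0,0],0],[[-1.4,0,0],0],[[-1.6,0,0],0],[[-1.8,0,0],0]]'
python3 -m jog '[[[-0.2,0,0],0],[[-0.4,0,0],0],[[-0.6,0,0],0],[[-0.8,0,0],0],[[-1.0,0,0],0],[[-1.2,0,0],0],[[-1.4,0,0],0],[[-1.6,0,0],0]]'
python3 tip.py; python3 -c "
from h import *
s=snap('top'); a=s['frame'][160:290,130:330][:,:,::-1]; a=cv2.resize(a,None,fx=4,fy=4,interpolation=cv2.INTER_CUBIC)
cv2.imwrite('pics/z4.png',a)"
```

```text
t: 18.32
tcp_pos: [0.5968, -0.1019, 0.0451]
tool_rot: [-0.479, 0.521, -0.52, 0.479]
force: [0.5, -2.3, -0.9]
finger_gap: 0.267
t: 18.98
tcp_pos: [0.5981, -0.086, 0.0451]
tool_rot: [-0.479, 0.521, -0.52, 0.479]
force: [1.1, -3.0, -0.9]
finger_gap: 0.269
bar x -0.01 mid y 0.0013 w 0.0183
bar x 0.01 mid y 0.0028 w 0.0157
tip x [0.0029 0.0031 0.0032 0.0034 0.0036]
lid n 9 x 0.0086 0.0291 y -0.0089 -0.0077 rect ((18.838701248168945, -8.28108024597168), (20.613224029541016, 8.171797526301816e-05), 3.4141526222229004)
tcp fx -0.1443 fy 0.0002 [ 0.5982 -0.0855  0.0451] F along -1.65 t 19.0333
```

View pics/z4.png

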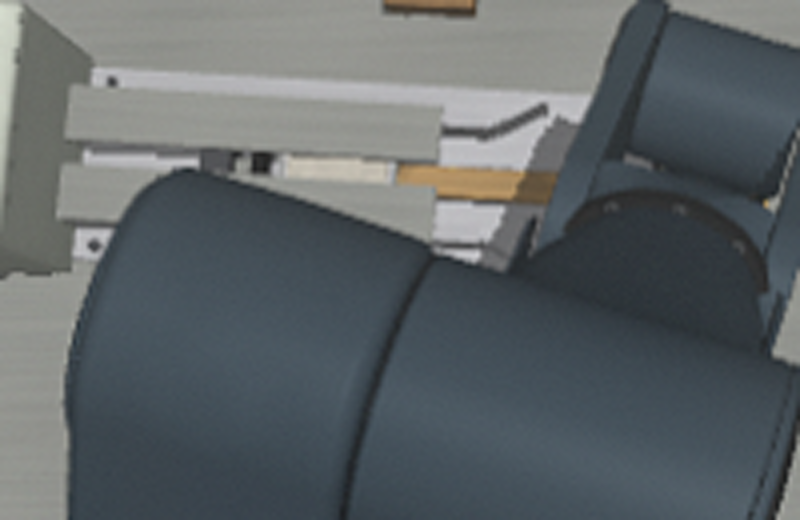

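The pan's front, at zoom (275,165), now sits almost at the black buffer pad (250–272). From here I'll advance in 1 mm rows and watch the force.

```bash
for i in 1; do python3 -m jog '[[[-0.1,0,0],0],[[-0.2,0,0],0],[[-0.3,0,0],0],[[-0.4,0,0],0]]'; python3 -m jog '[[[-0.1,0,0],0],[[-0.2,0,0],0],[[-0.2,0,0],0]]'; python3 -m jog '[[[-0.1,0,0],0],[[-0.2,0,0],0],[[-0.2,0,0],0]]'; done
python3 -c "
from g import *; from k import *
s=snap('top'); a=s['frame'][190:215,160:260][:,:,::-1]; a=cv2.resize(a,None,fx=8,fy=8,interpolation=cv2.INTER_CUBIC)
cv2.imwrite('pics/z5.png',a); print(s['frame'][200,192:236].sum(1).tolist()); print(s['frame'][201,192:236].sum(1).tolist())
st=manip.sense(); v=st['tcp_pos'][:2]-O; print(v@f,v@l,st['force'],st['t'])"
```

```text
t: 19.42
tcp_pos: [0.5985, -0.0823, 0.0451]
tool_rot: [-0.479, 0.521, -0.521, 0.478]
force: [-0.2, -2.9, -1.5]
finger_gap: 0.269
t: 19.67
tcp_pos: [0.5987, -0.08, 0.0451]
tool_rot: [-0.479, 0.521, -0.52, 0.479]
force: [0.0, -2.1, -1.3]
finger_gap: 0.265
t: 19.92
tcp_pos: [0.5989, -0.078, 0.0451]
tool_rot: [-0.479, 0.521, -0.52, 0.479]
force: [1.2, -2.6, -1.1]
finger_gap: 0.269
[379, 126, 150, 129, 227, 425, 542, 569, 568, 564, 562, 569, 577, 566, 555, 558, 565, 554, 560, 565, 563, 566, 563, 562, 563, 567, 558, 559, 492, 444, 444, 415, 433, 403, 280, 271, 301, 287, 276, 288, 288, 299, 303, 315]
[364, 128, 140, 134, 222, 433, 553, 558, 559, 559, 559, 558, 568, 566, 548, 545, 551, 554, 557, 561, 568, 566, 558, 568, 566, 560, 551, 548, 558, 564, 567, 518, 547, 507, 350, 339, 364, 330, 329, 340, 347, 353, 351, 361]
-0.1366848602164086 0.0001277084037865448 [ 0.53269252 -2.75822664 -1.94437327] 19.9667
```

```bash
cat > b.py <<'E'
from g import *; from k import *
s=snap('top'); print(s['frame'][199:202,184:200].sum(2).mean(0).round().astype(int).tolist())
st=manip.sense(); v=st['tcp_pos'][:2]-O; print("fx %.4f"%(v@f),"F along %.2f"%(st['force'][:2]@f),st['t'])
E
python3 b.py; python3 -m jog '[[[-0.1,0,0],0],[[-0.2,0,0],0],[[-0.2,0,0],0]]'; python3 b.py; python3 -m jog '[[[-0.1,0,0],0],[[-0.2,0,0],0],[[-0.2,0,0],0]]';python3 b.py;
```

```text
[254, 253, 248, 197, 210, 369, 388, 402, 358, 134, 139, 130, 216, 421, 545, 567]
fx -0.1367 F along -2.07 20.0167
t: 20.27
tcp_pos: [0.5991, -0.0761, 0.0451]
tool_rot: [-0.479, 0.521, -0.521, 0.479]
force: [0.6, -2.2, -2.0]
finger_gap: 0.266
[248, 254, 247, 198, 207, 369, 387, 405, 357, 138, 137, 142, 323, 525, 567, 568]
fx -0.1347 F along -2.27 20.3167
t: 20.57
tcp_pos: [0.5994, -0.0746, 0.0452]
tool_rot: [0.479, -0.52, 0.521, -0.479]
force: [-0.2, -5.2, -0.5]
finger_gap: 0.267
[253, 251, 249, 202, 233, 386, 391, 402, 291, 129, 129, 253, 473, 569, 565, 568]
fx -0.1333 F along -5.27 20.6167
```

```bash
for i in 1; do python3 -m jog '[[[-0.1,0,0],0],[[-0.2,0,0],0],[[-0.2,0,0],0]]' | grep -E 'pos|force'; python3 b.py; python3 -m jog '[[[-0.1,0,0],0],[[-0.1,0,0],0]]'| grep -E 'pos|force';python3 b.py; python3 -m jog '[[[-0.1,0,0],0],[[-0.1,0,0],0]]'| grep -E 'pos|force';python3 b.py; done
```

```text
tcp_pos: [0.5995, -0.0726, 0.0452]
force: [-0.5, -5.0, 0.4]
[251, 253, 246, 209, 267, 387, 382, 326, 127, 129, 201, 409, 543, 532, 567, 566]
fx -0.1313 F along -4.94 20.9167
tcp_pos: [0.5997, -0.0721, 0.0453]
force: [-1.0, -6.5, -0.2]
[250, 252, 247, 210, 268, 387, 374, 287, 131, 127, 230, 451, 568, 559, 569, 567]
fx -0.1308 F along -5.42 21.1333
tcp_pos: [0.5998, -0.0714, 0.0454]
force: [-0.8, -8.1, -0.0]
[253, 252, 245, 211, 268, 391, 358, 194, 134, 134, 286, 503, 566, 565, 566, 563]
fx -0.1300 F along -6.67 21.35
```

```bash
for i in 1; do python3 -m jog '[[[-0.1,0,0],0],[[-0.1,0,0],0]]' | grep -E 'pos|force'; python3 b.py; python3 -m jog '[[[-0.1,0,0],0],[[-0.1,0,0],0]]'| grep -E 'pos|force';python3 b.py; python3 -m jog '[[[-0.1,0,0],0],[[-0.1,0,0],0]]'| grep -E 'pos|force';python3 b.py; done
```

```text
tcp_pos: [0.5998, -0.0703, 0.0454]
force: [-0.9, -8.0, 0.1]
[252, 253, 248, 211, 270, 389, 344, 133, 135, 176, 371, 548, 567, 566, 566, 558]
fx -0.1289 F along -7.60 21.5667
tcp_pos: [0.5999, -0.0694, 0.0454]
force: [-0.8, -7.1, -0.2]
[250, 253, 244, 214, 275, 373, 224, 135, 130, 242, 465, 571, 565, 565, 565, 557]
fx -0.1280 F along -6.84 21.7833
tcp_pos: [0.6001, -0.0686, 0.0454]
force: [-0.6, -7.4, 0.1]
[252, 250, 248, 212, 275, 364, 148, 139, 142, 297, 505, 564, 566, 565, 561, 556]
fx -0.1272 F along -8.23 22.0
```

```bash
for i in 1; do python3 -m jog '[[[-0.08,0,0],0],[[-0.08,0,0],0],[[-0.08,0,0],0]]' | grep -E 'pos|force'; python3 b.py; python3 -m jog '[[[0.1,0,0],0],[[0.2,0,0],0],[[0.3,0,0],0],[[0.3,0,0],0]]'| grep -E 'pos|force';python3 b.py; python3 -m jog '[[[0.1,0,0],0],[[0.2,0,0],0],[[0.3,0,0],0],[[0.4,0,0],0],[[0.5,0,0],0],[[0.5,0,0],0]]'| grep -E 'pos|force';python3 b.py; done
```

```text
tcp_pos: [0.6002, -0.068, 0.0454]
force: [-1.5, -8.6, 0.7]
[250, 254, 247, 213, 273, 363, 135, 135, 159, 338, 529, 561, 565, 565, 562, 558]
fx -0.1267 F along -8.33 22.3
tcp_pos: [0.5997, -0.0701, 0.0452]
force: [-0.8, -5.8, -0.9]
[252, 250, 246, 211, 271, 388, 313, 134, 136, 197, 400, 557, 566, 565, 565, 558]
fx -0.1287 F along -6.08 22.6833
tcp_pos: [0.5989, -0.074, 0.0449]
force: [0.0, 0.7, -0.7]
[251, 252, 248, 212, 270, 392, 356, 158, 136, 140, 308, 517, 564, 563, 566, 562]
fx -0.1327 F along -0.79 23.2333
```

The buffer edge stayed at the roughly 4.5 mm pressed position after the stick backed off, so the catch holds. Next I'll draw the stick out.

```bash
python3 -m jog '[[[0.5,0,0],0],[[1.5,0,0],0],[[3,0,0],0],[[4.5,0,0],0],[[6,0,0],0],[[7.5,0,0],0],[[9,0,0],0],[[10.5,0,0],0],[[12,0,0],0],[[13.5,0,0],0],[[15,0,0],0],[[16.5,0,0],0],[[18,0,0],0],[[19.5,0,0],0],[[21,0,0],0],[[22.5,0,0],0],[[24,0,0],0],[[25.5,0,0],0],[[26.5,0,0],0],[[26.5,0,0],0]]'; python3 -m jog '[[[0,0.5,0],0],[[0,1.0,0],0],[[0,1.4,0],0],[[0,1.7,0],0],[[0,1.8,0],0],[[0,1.8,0],0],[[0,1.8,0],0]]'; python3 b.py
```

```text
t: 24.9
tcp_pos: [0.5771, -0.3417, 0.0453]
tool_rot: [0.478, -0.52, 0.522, -0.478]
force: [0.5, -0.5, -1.4]
finger_gap: 0.27
t: 25.48
tcp_pos: [0.5771, -0.3381, 0.027]
tool_rot: [-0.479, 0.521, -0.52, 0.479]
force: [0.7, -1.2, -1.4]
finger_gap: 0.265
[263, 265, 259, 225, 280, 405, 364, 177, 157, 163, 322, 528, 575, 578, 578, 571]
fx -0.3979 F along 0.06 25.5333
```

Z is about 1 mm above the table contact height of 0.0257. I'll settle, release and rise.

```bash
python3 -m jog '[[[0,0.05,0],0],[[0,0.1,0],0],[[0,0.1,0],0],[[0,0.1,0],0]]'; python3 -m jog '[[[0,0,0],0],[[0,0,0],0],[[0,0,0],0],[[0,0,0],0],[[0,0,0],0],[[0,0,0],0],[[0,0,0],0],[[0,0,0],0]]' 8.5;  python3 -m jog '[[[0,-2,0],0],[[0,-5,0],0],[[0,-8,0],0],[[0,-11,0],0],[[0,-13,0],0],[[0,-13,0],0],[[0,-13,-12],0],[[0,-13,-25],0],[[0,-13,-25],0],[[0,-13,-25],0],[[0,-13,-25],0],[[0,-13,-25],0],[[0,-13,-25],0],[[0,-13,-25],0]]'; python3 b.py;  python3 -c "
from h import *
s=snap('top'); a=s['frame'][160:290,130:430][:,:,::-1]; a=cv2.resize(a,None,fx=2.66,fy=2.66,interpolation=cv2.INTER_CUBIC)
b=s['frame'][185:215,160:260][:,:,::-1]; b=cv2.resize(b,(a.shape[1],int(30*a.shape[1]/100)),interpolation=cv2.INTER_CUBIC)
cv2.imwrite('pics/z6.png',np.vstack([a,b]))"
```

```text
t: 25.87
tcp_pos: [0.577, -0.3386, 0.0262]
tool_rot: [0.479, -0.52, 0.521, -0.479]
force: [0.3, 0.2, -1.2]
finger_gap: 0.269
t: 26.53
tcp_pos: [0.577, -0.3385, 0.0261]
tool_rot: [0.479, -0.521, 0.521, -0.479]
force: [0.7, 0.1, -0.2]
finger_gap: 0.994
t: 27.7
tcp_pos: [0.3256, -0.3166, 0.1556]
tool_rot: [-0.477, 0.522, -0.52, 0.478]
force: [0.1, -0.1, 0.4]
finger_gap: 0.994
[237, 235, 231, 203, 248, 361, 329, 156, 138, 143, 287, 476, 518, 519, 520, 516]
fx -0.3986 F along 0.08 27.75
```

View pics/z6.png

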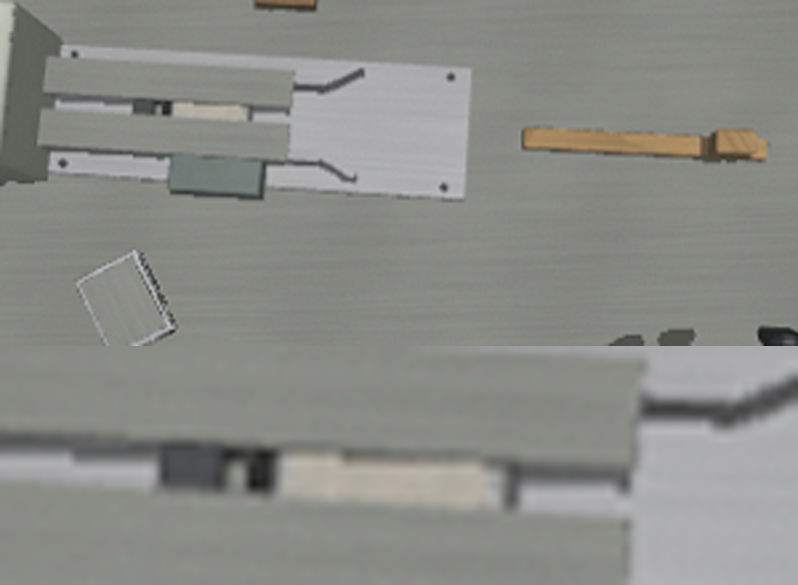

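The stick lies flat at (523–768, 128–160), clear of the deck. The pan sits in the slot at (172–250, 110) against the pressed buffer pad, and the rod gap has shrunk. Both are at rest, so I'm handing in.

```bash
python3 -c "
from station import workorder; print(workorder.sign_off())"
```

```text
the job is handed in; nothing more can be done
None
```

The pan was fed down the lane with the stick and, by my checks, is held under the hood by the shut catch. The job is handed in, at about 28 s of the 61 s allowed. The sign-off gave no verdict.

- **Placing:** I stood the pan on the open deck about 80 mm before the mouth, within about 2 mm of where I aimed, and let go.
- **Pushing:** I fed it in with the stick's tip. The highest force I read while pushing was about 8.7 N, at the end of moves and between them. The limit is 22 N.
- **Buffer and catch:** The buffer first took load with the tool at about x = -0.134 m in the feeder frame. I pressed it in about 7 mm of its 12 mm. When I backed off, the buffer came back to about 4.5 mm and stayed there, and the stick's force fell to zero. That matches the catch holding the pan, but I could not see the catch itself.
- **Last picture:** The pan sits in the lane against the pressed buffer. The stick lies flat on the table, about 60 mm clear of the deck, and the nest of empty pans has not moved. The gripper is clear. The tub and most of the lids block were outside that last view, and the arm never went near them.

No check failed. In one step I could not measure the stick in the top view, because the arm hid it. I used the wrist camera instead, and it showed the stick central and straight.

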